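# Seat a drilling template on a drawer front and lock it

## Robot

A 6-joint arm with a two-finger parallel gripper is mounted at the origin on the work surface. World frame = base frame: x ahead of the robot, y to its left, z up, the work surface at z = 0. Lengths are in m, angles in rad, forces in N, time in s.
With the tool pointing down it reaches from about 0.275 to 0.825 m from the base axis. Payload 4.9 kg.
Tool frame: the origin (TCP) lies between the finger pads; the fingertips stand 14 mm ahead of it and the grasp point (between the pads) lies 5 mm behind it (robot.tip_extent is the z of the fingertips in the tool frame, in m); z points along the fingers, y is the line along which they close (so a half turn about z gives the same grasp; the last joint's range is limited). The gripper opens to 85 mm and grips with 20 to 120 N. Pads are 22 mm wide; open, the fingers measure 114 mm over their backs; the gripper's body (76 mm by 85 mm) begins 54 mm behind the grasp point. The pads swing forward as they close: fully open they stand 13 mm farther back than shut.
Start: joints at [1.137, 0.326, -0.193, 1.052, 0, 1.437], TCP at [0.162, 0.525, 0.245] pointing down, gripper open.
Joint ranges: [-2.65, 2.65], [-0.97, 1.79], [-1.3, 1.35], [-1.93, 2.1], [-1.47, 1.37], [-3.14, 3.14]. Speed limits (rad/s): [2.57, 2.57, 3.14, 3.14, 3.14, 3.14].

## Interface

Orientations are given as a rotation vector (axis times angle).
In Python, from cell import robot gives the robot as it stands.
- The arm moves only by the tool servo_tool, never from a script. Its argument "deltas" is a list of rows, each a list of 3 entries, a list of its own where there are three numbers: the shift along the tool's x, y, z in mm, then the turn, a rotation vector about the tool's x, y, z in rad, then the gripper's target within -1 to 1 (fully open at 1, half-way at 0, shut at -1). A call has 1 to 20 rows; each row shifts and turns the commanded pose from where the row before left it, along the tool's axes as they then stand; what a row does not reach is not made up. A row lasts 1/12 s, in which the tool goes at most 41.7 mm and 7.16 degrees, less where a joint would pass 70% of its speed; a pose out of reach is approached as far as the arm can. A call is refused whole if a number of a shift passes 41.7 or a number of a turn 0.125, either way. A call with a gripper value outside its range is refused whole. The fingers move at their own pace and stop on an object; the grip force is fixed at half the most. Time passes only in rows, so rows that do not move let the fingers close. It gives the time, the measured TCP pose, the force, the opening and the grip force at its end, in the units of the state.
- robot.observe(): the state, without advancing time (a new reading comes with each control period).
- robot.read_camera(name): name is "scene" or "top"; returns the picture (420x560x3 uint8, blue, green, red); there is no depth.
- robot.calibration(name): a dict with "K" (3x3 intrinsics, pixels), "k1" (the pictures are not rectified: a ray, as slopes to the right and down, at radius r is drawn at 1 + k1 r^2 times it, then the intrinsics apply), "R" (3x3) and "t" (3): a world point X has camera coordinates R X + t. Camera axes: x right, y down, z forward; pixel columns grow to the right and rows downward; lengths in m; the calibration is good to about 2 mm. A picture is of the moment at which its call begins. calibration takes no time and is no camera call.
- robot.hand_in(): hands the job in; it is judged then, once.
The state is a dict: "t": time; "joint_pos": joint angles; "qd": joint speeds; "tau": joint torques, N m; "position": TCP position; "ee_rot": TCP orientation; "wrist_force": force on the tool from outside, world axes, zero at the start; "wrist_torque": the same for the moment, N m; "width": finger opening in m; "grip_force": force on a finger pad.
Only numpy, scipy, OpenCV 4.12 (cv2) and the standard library are available. Lean on these libraries where they do the work, as an engineer would, in place of code of your own. Each camera call takes 0.05 s, during which the arm holds its last target. There are 200 camera calls.

## Task

Fit the aluminium drilling template onto the dark blue drawer front: lay it gently on the three steel locating dowels, right way round, and slide it lightly until all three holes drop over the dowels and it lies flat on the front. Then slide the red-knobbed catch fully home over the template's edge to lock it, and let go. Never press it hard on the dowels or drop it onto them from above, and leave the watering can, flower pot and bowl where they stand.

Things in the scene. Friction and masses are not known exactly. Their poses are not given: they have to be found in the camera images.
- jig: Jig fixed to the worktop: plywood base 280 x 350 x 18 mm, on it a dark blue drawer front 190 (x) x 320 (y) x 18 mm. Origin: at worktop level under the front's centre; x points to the catch, y along the front, z up. The front's top face is 36 mm up. Along its -x edge a plywood fence (x -106 to -96 mm) rises 4 mm above it.
- front_top (a point): Centre of the front's top face. Round it 3 fixed polished steel dowels, 10 mm diameter, chamfered to 6.8 mm at the top, stand 8 mm out of the face, nominally at jig x, y = -50, -45; 50, -45; 0, 45 mm. All three are shifted together along jig y by one unknown amount, up to 16 mm either way, that differs each time; no shift in x, no turn. No pose reading tells it.
- template: Loose aluminium plate 150 (x) x 180 (y) x 6 mm, about 0.4 kg. Origin: centre of underside, z up. Three 12 mm through holes at x, y = -50, -45; 50, -45; 0, 45 mm: it fits only with its x, y axes along the jig's. Seated, its origin is 36 mm above the jig's; resting level on the dowel tips, 44 mm. It drops by its own weight where holes meet dowels. Sliding it takes about 1 N. Brass dots at (-50, 45), (50, 45) are no holes.
- template_bar (a point): Point in the middle of the template's upright dark wooden grip bar, 36 mm above the template's origin. The bar is 60 mm long along the template's x, 16 mm wide along y, from 6 to 51 mm above the underside; take it across its 16 mm width.
- catch_grip (a point): Point on the axis of the catch's red knob, 12 mm below its top, 68 mm above the worktop, at jig x 125, y 0 mm when open. Knob: upright, 16 mm diameter, 30 mm high, on a steel tongue 33 mm wide, 6 mm thick, its tip 38 mm further to -x. Its underside is 8 mm above the front: it passes 2 mm over a seated template and is blocked by one not seated.
- catch (a joint): Travel of the catch in m: 0 fully open, 0.030 fully home (its stop), growing as the knob moves towards jig -x, over the template's edge. Friction about 2 N; it stays where it is left.
- watering_can: Small white watering can, 70 mm wide, 90 mm high, spout to its -y and handle to +y. Origin: centre of its underside. To be left alone.
- flower_pot: Blue pot with a red-flowered plant, 90 mm wide, about 160 mm high. Origin: centre of its underside. To be left alone.
- knob_bowl: Terracotta bowl with three brass knobs, 100 mm wide, 35 mm high. Origin: centre of its underside. To be left alone.

How it is judged:
On the way, in this order (a step that is already met when the one before it is completed fails the run):
1. the template lies flat on the drawer front, all three holes over the dowels (z of template in the frame of jig between 0.033 and 0.0385 m and angle between the z axis of template and the z axis of jig, either way round below 0.03 rad and angle between the x axis of template and the x axis of jig, either way round below 0.08 rad and x of template in the frame of jig between -0.006 and 0.006 m and y of template in the frame of jig between -0.022 and 0.022 m), for 0.2 s.
2. the catch is slid home over the seated template (all of step 1 and value of joint catch above 0.025 m), for 0.2 s.
At the end, for the whole second after the job is handed in: Template flat on the drawer front, holes over the dowels (underside within 2.5 mm, level within 0.03 rad, x axes within 0.08 rad, origin within 6 mm of the jig's in x and 22 mm in y); catch at least 25 mm along its 30 mm travel; all released and at rest (all of step 2 and linear speed of template below 0.01 m/s and angular speed of template below 0.05 rad/s and contact force between the fingers and template below 0.1 N and contact force between the fingers and jig below 0.1 N); the robot touches nothing.
It fails at once if the template is pressed or dropped on the dowels with more than 40 N while not yet down (its underside over 4 mm above the front) (contact force between template and jig above 40 N and z of template in the frame of jig above 0.04 m).
It fails at once if the watering can is shifted by more than 20 mm or tipped (distance of watering_can from where it was at the start of the episode above 0.02 m or angle between watering_can's own z axis and vertical above 0.3 rad).
It fails at once if the flower pot is shifted by more than 20 mm or tipped (distance of flower_pot from where it was at the start of the episode above 0.02 m or angle between flower_pot's own z axis and vertical above 0.3 rad).
It fails at once if the bowl of knobs is shifted by more than 20 mm or tipped (distance of knob_bowl from where it was at the start of the episode above 0.02 m or angle between knob_bowl's own z axis and vertical above 0.3 rad).
It also fails if it takes over 54 s, if anything falls off the work surface, if the arm or the gripper's body presses on something with over 40 N, if the wrist force passes 120 N, or if a joint passes its speed limit or range.

## Working session

There is one attempt and no reset: what is moved stays moved. The work goes in short steps, Python scripts to look and compute and a tool call to move; the robot and the scene stay as the last step left them, time stands still between calls to the robot, and variables do not carry over. Pictures are saved under pics/ and viewed, at most 10 in all, crops included, and the job is handed in when it is done.

Besides the shell and the picture viewer there is one more tool, called in YAML: its name, and indented under it one key for each argument. servo_tool: Moves the arm, as the interface text tells. Its arguments: {"type":"object","properties":{"deltas":{"type":"array"}},"required":["deltas"]}

```bash
mkdir -p pics; ls; python3 - <<'E'
from cell import robot
import cv2
s=robot.observe()
print({k:s[k] for k in("t","position","ee_rot","width","wrist_force")})
for n in("scene","top"):
    cv2.imwrite(f"pics/{n}0.png",robot.read_camera(n)); c=robot.calibration(n); print(n,c)
E
```

```text
pics
{'t': 0.0, 'position': array([0.16218331, 0.52496246, 0.24449041]), 'ee_rot': array([-4.69096775e-01, -3.10584576e+00,  2.60752832e-03]), 'width': 0.08497500720134331, 'wrist_force': array([-0.70603606,  0.47503837, -0.6978555 ])}
scene {'K': array([[537.57708996,   0.        , 287.91144044],
       [  0.        , 537.57708996, 211.72694212],
       [  0.        ,   0.        ,   1.        ]]), 'k1': -0.060053462822343404, 'R': array([[ 0.85888779,  0.51211954, -0.00673352],
       [ 0.41317059, -0.70058761, -0.58177923],
       [-0.30265793,  0.49690098, -0.81331887]]), 't': array([-0.52546034, -0.14389666,  1.57606106])}
top {'K': array([[540.34532764,   0.        , 273.90558676],
       [  0.        , 540.34532764, 207.82578051],
       [  0.        ,   0.        ,   1.        ]]), 'k1': -0.16873966155119519, 'R': array([[-0.01285415, -0.99991478,  0.00228119],
       [-0.98549321,  0.01228259, -0.16926983],
       [ 0.16922738, -0.00442391, -0.98556711]]), 't': array([0.07313574, 0.59561347, 1.46387071])}
```

View pics/scene0.png

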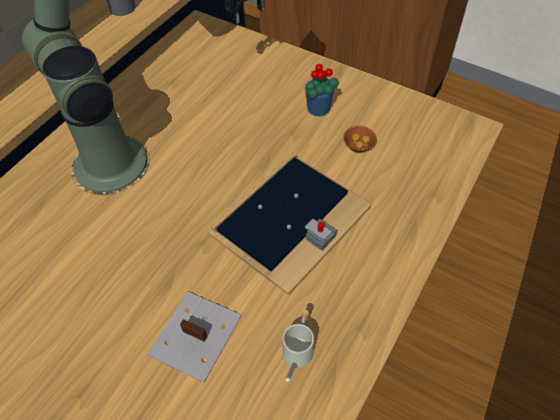

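View pics/top0.png

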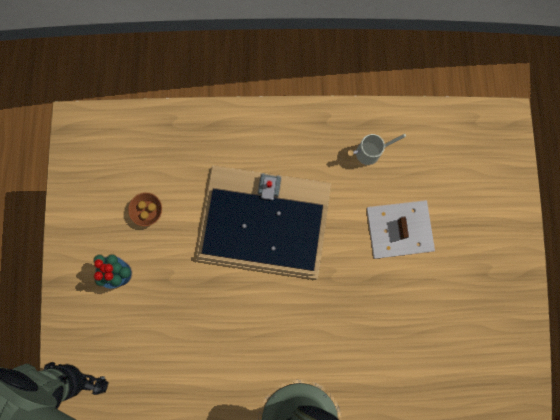

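The top view shows the jig in the middle, with dowels at about (244,226), (279,213) and (274,248) and the catch at (269,185). The template is at about (401,230); its lone centre hole, at about (387,230), is on the jig side, so it is already nearly the right way round. The can is at (371,148), the bowl at (144,210) and the pot at (112,270).

```bash
cat > h.py <<'E'
import cv2, numpy as np
from cell import robot
def cast(n,px,z):
    c=robot.calibration(n); R,t=c["R"],c["t"]
    p=cv2.undistortPoints(np.array(px,float).reshape(-1,1,2),c["K"],np.array([c["k1"],0,0,0.]))[:,0]
    d=np.c_[p,np.ones(len(p))]@R; o=-R.T@t
    return o+d*((z-o[2])/d[:,2])[:,None]
def tri(a,b):  # two-view point: pixels in scene, top
    A=[];B=[]
    for n,p in(("scene",a),("top",b)):
        P=cast(n,[p],0)[0];o=-robot.calibration(n)["R"].T@robot.calibration(n)["t"]
        d=(P-o)/np.linalg.norm(P-o);M=np.eye(3)-np.outer(d,d);A.append(M);B.append(M@o)
    return np.linalg.solve(sum(A),sum(B))
def blobs(mask,lo,hi):
    n,_,st,ce=cv2.connectedComponentsWithStats(mask.astype(np.uint8))
    return [(ce[i].round(1).tolist(),int(st[i,4])) for i in range(1,n) if lo<=st[i,4]<=hi]
def rect(mask):
    cs,_=cv2.findContours(mask.astype(np.uint8),cv2.RETR_EXTERNAL,cv2.CHAIN_APPROX_NONE)
    c=max(cs,key=cv2.contourArea); h=cv2.convexHull(c)
    return cv2.approxPolyDP(h,0.04*cv2.arcLength(h,True),True)[:,0], h[:,0]
E
python3 - <<'E'
from h import *
T=cv2.imread("pics/top0.png");S=cv2.imread("pics/scene0.png")
for n,I,cr,tc in(("top",T,(180,190,340,285),(360,195,440,265)),("scene",S,(205,150,380,300),(140,285,250,385))):
    H=cv2.cvtColor(I,cv2.COLOR_BGR2HSV); 
    m=np.zeros(I.shape[:2],bool)
    x0,y0,x1,y1=(cr[0],160,cr[2],cr[3]) if n=="top" else cr
    m[y0:y1,x0:x1]=True
    dark=(I.max(2)<70)&m
    q,h=rect(dark);print(n,"front",q.tolist()); r=cv2.minAreaRect(cast(n,h,.036)[:,:2].astype(np.float32));print(r)
    inner=cv2.erode(cv2.fillConvexPoly(np.zeros(I.shape[:2],np.uint8),h.reshape(-1,1,2),1),np.ones((5,5)))>0
    b=blobs(inner&(I.min(2)>75),1,60);print("dowels",b,cast(n,[x[0] for x in b],.044).round(4).tolist() if b else 0)
    red=(I[...,2]>150)&(I[...,1]<60)&m; print("red",blobs(red,3,300))
    m[:]=False; m[tc[1]:tc[3],tc[0]:tc[2]]=True
    pl=(H[...,1]<50)&(I.min(2)>110)&m
    q,h=rect(pl);print("plate",q.tolist(),cv2.minAreaRect(cast(n,h,.006)[:,:2].astype(np.float32)))
    inner=cv2.erode(cv2.fillConvexPoly(np.zeros(I.shape[:2],np.uint8),h.reshape(-1,1,2),1),np.ones((5,5)))>0
    b=blobs(inner&(H[...,1]>70)&(H[...,2]>110),2,80);print("spots",b,cast(n,[x[0] for x in b],.006).round(4).tolist() if b else 0)
    bar=(H[...,2]<110)&(H[...,1]>110)&inner; print("bar",blobs(bar,10,600))
a=cv2.resize(T[195:265,360:440],None,fx=7,fy=7,interpolation=cv2.INTER_CUBIC)
cv2.imwrite("pics/crop1.png",a)
E
```

```text
top front [[213, 189], [322, 205], [313, 269], [202, 253]]
((0.5467399954795837, 0.0993393138051033), (0.3202968239784241, 0.20237435400485992), 80.63789367675781)
dowels [([247.0, 192.0], 7), ([267.1, 196.3], 51), ([279.0, 197.0], 1), ([278.5, 212.8], 10), ([244.0, 225.2], 10), ([273.0, 247.8], 10)] [[0.644, 0.1411, 0.044], [0.6309, 0.0844, 0.044], [0.6285, 0.0508, 0.044], [0.5833, 0.0528, 0.044], [0.5493, 0.15, 0.044], [0.4848, 0.0695, 0.044]]
red [([269.0, 182.8], 10)]
plate [[426, 201], [434, 250], [374, 257], [367, 208]] ((0.5382187962532043, -0.3008435368537903), (0.1496882140636444, 0.17952591180801392), 5.979912757873535)
spots [([412.5, 210.0], 6), ([383.0, 213.5], 12), ([385.1, 230.9], 8), ([418.0, 244.0], 9), ([388.2, 247.5], 13)] [[0.5927, -0.3392, 0.006], [0.5835, -0.2511, 0.006], [0.5325, -0.2549, 0.006], [0.4928, -0.3501, 0.006], [0.4843, -0.2619, 0.006]]
bar [([402.8, 227.6], 135)]
scene front [[347, 190], [271, 270], [217, 230], [295, 157]]
((0.5420773029327393, 0.09332643449306488), (0.32431966066360474, 0.1949068307876587), 80.69539642333984)
dowels [([295.5, 195.3], 14), ([259.5, 206.3], 14), ([288.5, 226.3], 14)] [[0.5494, 0.1451, 0.044], [0.4856, 0.065, 0.044], [0.5846, 0.0491, 0.044]]
red [([320.1, 223.9], 22)]
plate [[187, 292], [240, 314], [203, 381], [148, 355]] ((0.5385582447052002, -0.3034988045692444), (0.15051966905593872, 0.18090075254440308), 6.103510856628418)
spots [([186.2, 309.7], 19), ([204.6, 318.1], 11), ([222.6, 326.0], 19), ([167.1, 342.2], 11), ([204.5, 359.5], 12)] [[0.4828, -0.2637, 0.006], [0.534, -0.2586, 0.006], [0.5827, -0.2532, 0.006], [0.4943, -0.3534, 0.006], [0.5939, -0.3423, 0.006]]
bar [([193.3, 329.7], 274)]
```

View pics/crop1.png

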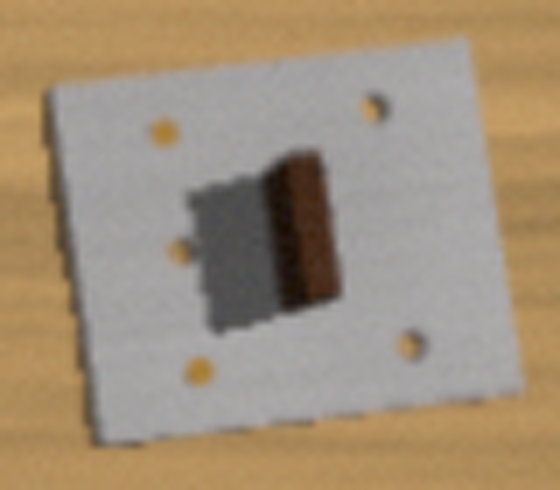

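The crop confirms it: the real holes are the two on the right, at crop (375,107) and (413,345), and the centre one at (180,250). The two plain brass dots are at left top and bottom. The template needs about −0.27 rad of yaw to match the jig. Moving over it now.

servo_tool:
  deltas:
    - [[-23.2, -26.1, 0], [0, 0, 0], 1]
    - [[-23.2, -26.1, 0], [0, 0, 0], 1]
    - [[-23.2, -26.1, 0], [0, 0, 0], 1]
    - [[-23.2, -26.1, 0], [0, 0, 0], 1]
    - [[-23.2, -26.1, 0], [0, 0, 0], 1]
    - [[-23.2, -26.1, 0], [0, 0, 0], 1]
    - [[-23.2, -26.1, 0], [0, 0, 0], 1]
    - [[-23.2, -26.1, 0], [0, 0, 0], 1]
    - [[-23.2, -26.1, 0], [0, 0, 0], 1]
    - [[-23.2, -26.1, 0], [0, 0, 0], 1]
    - [[-23.2, -26.1, 0], [0, 0, 0], 1]
    - [[-23.2, -26.1, 0], [0, 0, 0], 1]
    - [[-23.2, -26.1, 0], [0, 0, 0], 1]
    - [[-23.2, -26.1, 0], [0, 0, 0], 1]
    - [[-23.2, -26.1, 0], [0, 0, 0], 1]
    - [[-23.2, -26.1, 0], [0, 0, 0], 1]
    - [[-23.2, -26.1, 0], [0, 0, 0], 1]
    - [[-23.2, -26.1, 0], [0, 0, 0], 1]
    - [[-23.2, -26.1, 0], [0, 0, 0], 1]
    - [[-23.2, -26.1, 0], [0, 0, 0], 1]

```text
t: 1.77
position: [0.4517, -0.112, 0.245]
ee_rot: [-0.47, -3.106, -0.0]
wrist_force: [1.4, 0.2, -0.4]
width: 0.0851
grip_force: 0.0
```

servo_tool:
  deltas:
    - [[-23.2, -26.1, 0], [0, 0, 0], 1]
    - [[-23.2, -26.1, 0], [0, 0, 0], 1]
    - [[-23.2, -26.1, 0], [0, 0, 0], 1]
    - [[-23.2, -26.1, 0], [0, 0, 0], 1]
    - [[-23.2, -26.1, 0], [0, 0, 0], 1]
    - [[-23.2, -26.1, 0], [0, 0, 0], 1]
    - [[0, 0, 20], [0, 0, -0.1], 1]
    - [[0, 0, 20], [0, 0, -0.1], 1]
    - [[0, 0, 20], [0, 0, -0.1], 1]
    - [[0, 0, 20], [0, 0, -0.1], 1]
    - [[0, 0, 0], [0, 0, 0], 1]
    - [[0, 0, 0], [0, 0, 0], 1]
    - [[0, 0, 0], [0, 0, 0], 1]

```text
t: 2.85
position: [0.5387, -0.3012, 0.1661]
ee_rot: [-0.154, 3.137, -0.001]
wrist_force: [-0.9, 0.2, 0.3]
width: 0.0855
grip_force: 0.0
```

```bash
cat >> h.py <<'E'
def go(x,y,z,yaw,n=None):  # remaining shift (tool axes, mm) and turn; yaw = direction of -tool x modulo pi in world
    from scipy.spatial.transform import Rotation as Ro
    s=robot.observe(); R=Ro.from_rotvec(s["ee_rot"]).as_matrix()
    sg=-1 if np.dot(R[:2,0],[np.cos(yaw),np.sin(yaw)])<0 else 1
    G=np.array([[np.cos(yaw),np.sin(yaw),0],[np.sin(yaw),-np.cos(yaw),0],[0,0,-1]])@np.diag([sg,sg,1])
    d=R.T@(np.array([x,y,z])-s["position"])*1e3
    print("t",round(s["t"],2),"pos",s["position"].round(4),"shift",d.round(1),"turn",Ro.from_matrix(R.T@G).as_rotvec().round(4),"w",round(s["width"],4),"F",s["wrist_force"].round(1),"grip",round(float(s["grip_force"]),1))
E
python3 -c "
from h import *
go(.5383,-.3022,.031,.106)"
```

```text
t 2.85 pos [ 0.5387 -0.3012  0.1661] shift [  0.5  -0.9 135.1] turn [-0.0004  0.0005 -0.0078] w 0.0855 F [-0.9  0.2  0.3] grip 0.0
```

servo_tool:
  deltas:
    - [[0.5, -0.9, 25], [0, 0, -0.008], 1]
    - [[0, 0, 25], [0, 0, 0], 1]
    - [[0, 0, 25], [0, 0, 0], 1]
    - [[0, 0, 20], [0, 0, 0], 1]
    - [[0, 0, 20], [0, 0, 0], 1]
    - [[0, 0, 12], [0, 0, 0], 1]
    - [[0, 0, 8], [0, 0, 0], 1]
    - [[0, 0, 0], [0, 0, 0], 1]
    - [[0, 0, 0], [0, 0, 0], 0]
    - [[0, 0, 0], [0, 0, 0], -0.3]
    - [[0, 0, 0], [0, 0, 0], -1]
    - [[0, 0, 0], [0, 0, 0], -1]
    - [[0, 0, 0], [0, 0, 0], -1]
    - [[0, 0, 0], [0, 0, 0], -1]
    - [[0, 0, 0], [0, 0, 0], -1]
    - [[0, 0, 0], [0, 0, 0], -1]
    - [[0, 0, 0], [0, 0, 0], -1]
    - [[0, 0, 0], [0, 0, 0], -1]

```text
t: 4.35
position: [0.5385, -0.3025, 0.0311]
ee_rot: [-0.17, 3.136, -0.002]
wrist_force: [-1.0, -0.3, 5.6]
width: 0.0152
grip_force: 60.1
```

```bash
python3 - <<'E'
from h import *
go(.5383,-.3022,.031,.106)
for n,tc in(("top",(355,190,445,270)),("scene",(140,280,250,388))):
    I=robot.read_camera(n);cv2.imwrite(f"pics/{n}1.png",I);H=cv2.cvtColor(I,cv2.COLOR_BGR2HSV)
    m=np.zeros(I.shape[:2],bool); m[tc[1]:tc[3],tc[0]:tc[2]]=True
    q,h=rect((H[...,1]<50)&(I.min(2)>110)&m);print(n,q.tolist(),cv2.minAreaRect(cast(n,h,.006)[:,:2].astype(np.float32)))
    inner=cv2.erode(cv2.fillConvexPoly(np.zeros(I.shape[:2],np.uint8),h.reshape(-1,1,2),1),np.ones((5,5)))>0
    b=blobs(inner&(H[...,1]>70)&(H[...,2]>110),2,80);print("spots",b,cast(n,[x[0] for x in b],.006).round(4).tolist() if b else 0)
E
```

```text
t 4.35 pos [ 0.5385 -0.3025  0.0311] shift [0.1 0.3 0.1] turn [-0.0013  0.0011  0.002 ] w 0.0152 F [-1.  -0.3  5.6] grip 60.1
top [[416, 202], [384, 228], [369, 224], [367, 207]] ((0.577646017074585, -0.2802197337150574), (0.06696441769599915, 0.14889533817768097), 5.994271278381348)
spots [([382.6, 213.4], 13)] [[0.5838, -0.2499, 0.006]]
scene [[240, 314], [204, 381], [148, 354], [171, 318]] ((0.5387191772460938, -0.30272600054740906), (0.15027830004692078, 0.18088769912719727), 6.198301315307617)
spots [([222.8, 325.8], 19), ([167.4, 341.9], 11), ([204.4, 359.4], 15)] [[0.5828, -0.2525, 0.006], [0.4945, -0.3524, 0.006], [0.5936, -0.3422, 0.006]]
```

servo_tool:
  deltas:
    - [[0, 0, -5], [0, 0, 0], -1]
    - [[0, 0, -15], [0, 0, 0], -1]
    - [[0, 0, -20], [0, 0, 0], -1]
    - [[0, 0, -20], [0, 0, 0], -1]
    - [[0, 0, -20], [0, 0, 0], -1]
    - [[0, 0, -15], [0, 0, 0], -1]
    - [[0, 0, -5], [0, 0, 0], -1]
    - [[0, 0, 0], [0, 0, 0], -1]

```text
t: 5.12
position: [0.5381, -0.3019, 0.1308]
ee_rot: [-0.17, 3.136, -0.0]
wrist_force: [-0.2, 0.3, -5.1]
width: 0.0154
grip_force: 59.1
```

servo_tool:
  deltas:
    - [[-1.2, 10, 0], [0, 0, 0], -1]
    - [[-2.4, 20, 0], [0, 0, 0], -1]
    - [[-2.4, 20, 0], [0, 0, 0], -1]
    - [[-2.4, 20, 0], [0, 0, 0], -1]
    - [[-2.4, 20, 0], [0, 0, 0], -1]
    - [[-2.4, 20, 0], [0, 0, 0], -1]
    - [[-2.4, 20, 0], [0, 0, 0], -1]
    - [[-2.4, 20, 0], [0, 0, 0], -1]
    - [[-2.4, 20, 0], [0, 0, 0], -1]
    - [[-2.4, 20, 0], [0, 0, 0], -1]
    - [[-2.4, 20, 0], [0, 0, 0], -1]
    - [[-2.4, 20, 0], [0, 0, 0], -1]
    - [[-2.4, 20, 0], [0, 0, 0], -1]
    - [[-2.4, 20, 0], [0, 0, 0], -1]
    - [[-2.4, 20, 0], [0, 0, 0], -1]
    - [[-2.4, 20, 0], [0, 0, 0], -1]
    - [[-2.4, 20, 0], [0, 0, 0], -1]
    - [[-2.4, 20, 0], [0, 0, 0], -1]
    - [[-2.4, 20, 0], [0, 0, 0], -1]
    - [[-2.4, 20, 0], [0, 0, 0], -1]

```text
t: 6.78
position: [0.5401, 0.0925, 0.1284]
ee_rot: [0.17, -3.133, -0.001]
wrist_force: [0.4, -0.5, -5.1]
width: 0.0149
grip_force: 59.1
```

servo_tool:
  deltas:
    - [[-1.2, 11, 0], [0, 0, 0], -1]
    - [[0, 0, 0], [0, 0, 0.045], -1]
    - [[0, 0, 0], [0, 0, 0.045], -1]
    - [[0, 0, 0], [0, 0, 0.045], -1]
    - [[0, 0, 0], [0, 0, 0.045], -1]
    - [[0, 0, 0], [0, 0, 0.045], -1]
    - [[0, 0, 0], [0, 0, 0.045], -1]
    - [[0, 0, 0], [0, 0, 0], -1]
    - [[0, 0, 0], [0, 0, 0], -1]
    - [[0, 0, 0], [0, 0, 0], -1]
    - [[0, 0, 0], [0, 0, 0], -1]

```text
t: 7.7
position: [0.542, 0.1019, 0.1299]
ee_rot: [-0.253, -3.131, 0.0]
wrist_force: [-0.4, -0.3, -4.7]
width: 0.0154
grip_force: 59.2
```

```bash
python3 - <<'E'
from h import *
go(.542,.102,.075,-.164)
I=robot.read_camera("scene");cv2.imwrite("pics/s2.png",cv2.resize(I[100:320,160:420],None,fx=3,fy=2.7))
E
```

```text
t 7.7 pos [0.542  0.1019 0.1299] shift [-0.1  0.1 54.9] turn [-0.0002 -0.0007  0.0028] w 0.0154 F [-0.4 -0.3 -4.7] grip 59.2
```

View pics/s2.png

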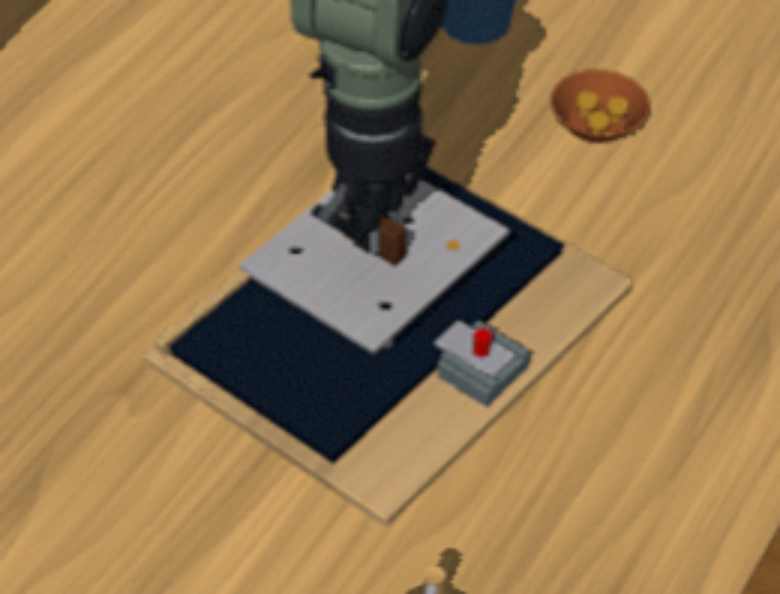

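The view shows the template held level over the front, right way round: its −y holes are at crop (296,250) and (385,306), towards the dowel pair. Descending to about 4 mm above the tips, then checking the holes.

servo_tool:
  deltas:
    - [[0, 0, 10], [0, 0, 0.003], -1]
    - [[0, 0, 15], [0, 0, 0], -1]
    - [[0, 0, 15], [0, 0, 0], -1]
    - [[0, 0, 7], [0, 0, 0], -1]
    - [[0, 0, 3], [0, 0, 0], -1]
    - [[0, 0, 0], [0, 0, 0], -1]
    - [[0, 0, 0], [0, 0, 0], -1]
    - [[0, 0, 0], [0, 0, 0], -1]

```text
t: 8.42
position: [0.543, 0.102, 0.081]
ee_rot: [0.258, 3.129, 0.0]
wrist_force: [0.8, 0.7, -4.7]
width: 0.0155
grip_force: 59.0
```

```bash
python3 - <<'E'
from h import *
go(.542,.102,.075,-.164)
I=robot.read_camera("scene");cv2.imwrite("pics/s3.png",cv2.resize(I[150:270,200:350],None,fx=5,fy=5,interpolation=cv2.INTER_CUBIC))
H=cv2.cvtColor(I,cv2.COLOR_BGR2HSV)
m=np.zeros(I.shape[:2],bool); m[150:260,205:345]=True
pl=(H[...,1]<60)&(I.min(2)>100)&m
q,h=rect(pl);print(q.tolist())
inner=cv2.erode(cv2.fillConvexPoly(np.zeros(I.shape[:2],np.uint8),h.reshape(-1,1,2),1),np.ones((5,5)))>0
b=blobs(inner&(I.max(2)<100),4,60);zz=robot.observe()["position"][2]-.0311+.006
print(b,cast("scene",[x[0] for x in b],zz).round(4).tolist())
E
```

```text
t 8.42 pos [0.543 0.102 0.081] shift [ 1.  -0.1  6. ] turn [ 0.0003  0.0014 -0.0007] w 0.0155 F [ 0.8  0.7 -4.7] grip 59.0
[[328, 196], [285, 240], [241, 209], [270, 183], [306, 182]]
[([259.3, 203.6], 7), ([288.2, 223.8], 8)] [[0.4857, 0.0651, 0.056], [0.5842, 0.0485, 0.056]]
```

View pics/s3.png

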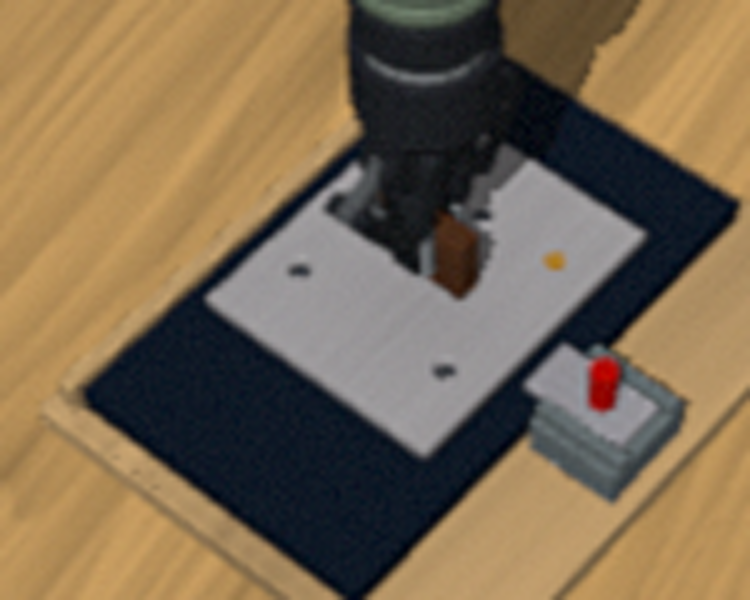

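The holes are at crop (299,270) and (444,371), within about 0.5 mm of the dowel positions measured from the same camera. Lowering gently.

servo_tool:
  deltas:
    - [[0, 0, 1], [0, 0, 0], -1]
    - [[0, 0, 1], [0, 0, 0], -1]
    - [[0, 0, 1], [0, 0, 0], -1]
    - [[0, 0, 1], [0, 0, 0], -1]
    - [[0, 0, 1], [0, 0, 0], -1]
    - [[0, 0, 0.5], [0, 0, 0], -1]
    - [[0, 0, 0], [0, 0, 0], -1]

```text
t: 9.05
position: [0.5422, 0.1019, 0.0746]
ee_rot: [-0.259, -3.131, 0.0]
wrist_force: [0.2, 0.5, -4.2]
width: 0.0153
grip_force: 59.1
```

servo_tool:
  deltas:
    - [[0, 0, 0.5], [0, 0, 0], -1]
    - [[0, 0, 0.5], [0, 0, 0], -1]
    - [[0, 0, 0], [0, 0, 0], -1]

```text
t: 9.3
position: [0.5424, 0.1022, 0.0739]
ee_rot: [0.258, 3.131, 0.001]
wrist_force: [-0.3, -0.1, -2.4]
width: 0.0147
grip_force: 59.4
```

servo_tool:
  deltas:
    - [[0, 0, 0.5], [0, 0, 0], -1]
    - [[0, 0, 0], [0, 0, 0], -1]

```text
t: 9.47
position: [0.5424, 0.1023, 0.0735]
ee_rot: [0.258, 3.131, 0.001]
wrist_force: [-2.3, 1.1, -1.1]
width: 0.0154
grip_force: 59.7
```

servo_tool:
  deltas:
    - [[0, 0, 0.5], [0, 0, 0], -1]
    - [[0, 0, 0], [0, 0, 0], -1]
    - [[0, 0, 0], [0, 0, 0], -1]

```text
t: 9.72
position: [0.5423, 0.1025, 0.0731]
ee_rot: [0.258, 3.131, 0.002]
wrist_force: [-2.1, 4.3, -1.9]
width: 0.0155
grip_force: 59.6
```

```bash
python3 - <<'E'
from h import *
go(.542,.102,.067,-.164); print(robot.observe()["wrist_torque"])
E
```

```text
t 9.72 pos [0.5423 0.1025 0.0731] shift [ 0.2 -0.6  6.1] turn [ 0.0013 -0.     -0.0004] w 0.0155 F [-2.1  4.3 -1.9] grip 59.6
[0.94126985 0.45764148 0.02118092]
```

Dowel chamfers push it towards +y and −x, so I'll follow that compliantly.

servo_tool:
  deltas:
    - [[0.3, 0.7, 0], [0, 0, 0], -1]
    - [[0, 0, 0], [0, 0, 0], -1]
    - [[0, 0, 0.5], [0, 0, 0], -1]
    - [[0, 0, 0], [0, 0, 0], -1]
    - [[0, 0, 0], [0, 0, 0], -1]

```text
t: 10.13
position: [0.5418, 0.1028, 0.0719]
ee_rot: [-0.258, -3.13, -0.0]
wrist_force: [-1.0, 3.2, -5.8]
width: 0.0153
grip_force: 59.3
```

Dropping in: full weight is carried again at z = 0.072. Continuing.

servo_tool:
  deltas:
    - [[0.2, 0.5, 0.5], [0, 0, 0], -1]
    - [[0, 0, 0.5], [0, 0, 0], -1]
    - [[0, 0, 0.5], [0, 0, 0], -1]
    - [[0, 0, 0], [0, 0, 0], -1]

```text
t: 10.47
position: [0.5419, 0.103, 0.0706]
ee_rot: [-0.259, -3.131, 0.001]
wrist_force: [-0.5, 1.8, -5.0]
width: 0.0149
grip_force: 59.3
```

servo_tool:
  deltas:
    - [[0, 0.3, 0.5], [0, 0, 0], -1]
    - [[0, 0, 0.5], [0, 0, 0], -1]
    - [[0, 0, 0.5], [0, 0, 0], -1]
    - [[0, 0, 0.5], [0, 0, 0], -1]
    - [[0, 0, 0], [0, 0, 0], -1]

```text
t: 10.88
position: [0.5421, 0.1032, 0.0687]
ee_rot: [-0.259, -3.131, 0.001]
wrist_force: [-1.2, 0.5, -6.0]
width: 0.0151
grip_force: 59.2
```

servo_tool:
  deltas:
    - [[0, 0, 0.5], [0, 0, 0], -1]
    - [[0, 0, 0.5], [0, 0, 0], -1]
    - [[0, 0, 0], [0, 0, 0], -1]

```text
t: 11.13
position: [0.5421, 0.1033, 0.0677]
ee_rot: [0.259, 3.131, -0.0]
wrist_force: [-1.5, 0.7, -5.2]
width: 0.0155
grip_force: 59.2
```

servo_tool:
  deltas:
    - [[0, 0, 0.5], [0, 0, 0], -1]
    - [[0, 0, 0.5], [0, 0, 0], -1]
    - [[0, 0, 0], [0, 0, 0], -1]
    - [[0, 0, 0], [0, 0, 0], -1]

```text
t: 11.47
position: [0.5421, 0.1034, 0.0671]
ee_rot: [0.259, 3.131, -0.0]
wrist_force: [-3.2, -0.9, -0.7]
width: 0.0151
grip_force: 59.9
```

Seated (TCP z 0.067, i.e. 36 mm up). Releasing and rising.

servo_tool:
  deltas:
    - [[0, 0, 0], [0, 0, 0], -0.3]
    - [[0, 0, 0], [0, 0, 0], 0.2]
    - [[0, 0, 0], [0, 0, 0], 0.5]
    - [[0, 0, 0], [0, 0, 0], 0.5]
    - [[0, 0, 0], [0, 0, 0], 0.5]
    - [[0, 0, 0], [0, 0, 0], 0.5]
    - [[0, 0, -5], [0, 0, 0], 0.5]
    - [[0, 0, -15], [0, 0, 0], 0.5]
    - [[0, 0, -25], [0, 0, 0], 0.5]
    - [[0, 0, -25], [0, 0, 0], 0.5]
    - [[0, 0, -10], [0, 0, 0], 0.5]
    - [[0, 0, 0], [0, 0, 0], 0.5]
    - [[0, 0, 0], [0, 0, 0], 0.5]

```text
t: 12.55
position: [0.5423, 0.1035, 0.1469]
ee_rot: [0.258, 3.13, 0.0]
wrist_force: [-1.1, -0.6, -1.0]
width: 0.0639
grip_force: 0.0
```

```bash
python3 - <<'E'
from h import *
a,b=[320.1,223.9],[269.,182.8]
print("knob tri",tri(a,b).round(4), cast("scene",[a],.068), cast("top",[b],.072))
S=cv2.imread("pics/scene0.png")
I=robot.read_camera("scene");cv2.imwrite("pics/s4.png",cv2.resize(I[150:270,200:350],None,fx=5,fy=5,interpolation=cv2.INTER_CUBIC))
for yaw in(-.163,):
    c,s=np.cos(yaw),np.sin(yaw)
    print("geom", .542+.125*c, .0945+.125*s)
go(.665,.0745,.069,-.163)
E
```

```text
knob tri [0.6617 0.0777 0.0769] [[0.6582583  0.08229754 0.068     ]] [[0.66374245 0.07844224 0.072     ]]
geom 0.6653431108691591 0.0742151041136925
t 12.6 pos [0.5415 0.1034 0.146 ] shift [-126.6   -8.3   76.9] turn [-0.0002 -0.0008 -0.0018] w 0.0641 F [ 0.2  0.1 -0.9] grip 0.0
```

View pics/s4.png

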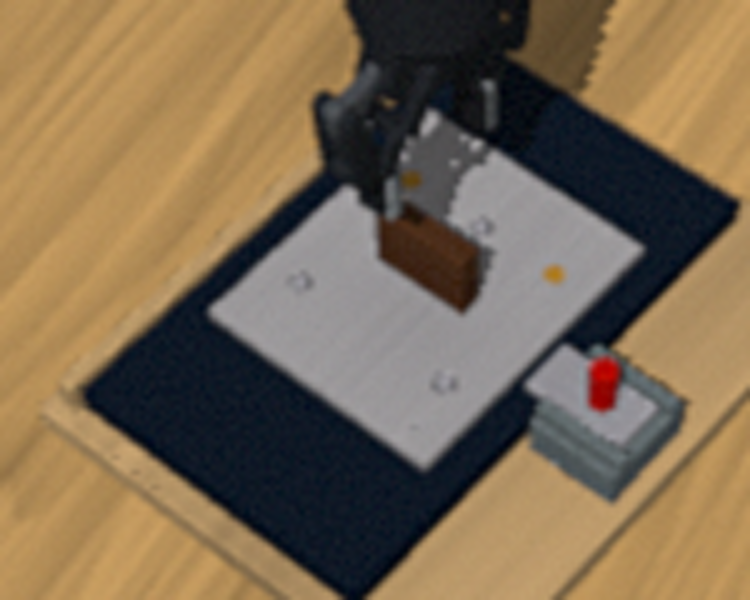

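The picture shows the template flat, with steel dowel ends in all three holes at crop (299,282), (444,382) and (482,227). Now the knob.

servo_tool:
  deltas:
    - [[-12.5, -0.7, 0], [0, 0, 0], 0.3]
    - [[-25, -1.5, 0], [0, 0, 0], 0.3]
    - [[-25, -1.5, 0], [0, 0, 0], 0.3]
    - [[-25, -1.5, 0], [0, 0, 0], 0.3]
    - [[-25, -1.5, 0], [0, 0, 0], 0.3]
    - [[-12.5, 0, 0], [0, 0, 0], 0.3]
    - [[0, 0, 0], [0, 0, 0], 0.3]
    - [[0, 0, 20], [0, 0, 0], 0.3]
    - [[0, 0, 20], [0, 0, 0], 0.3]
    - [[0, 0, 10], [0, 0, 0], 0.3]
    - [[0, 0, 0], [0, 0, 0], 0.3]
    - [[0, 0, 0], [0, 0, 0], 0.3]

```text
t: 13.6
position: [0.6628, 0.0765, 0.0957]
ee_rot: [-0.258, -3.128, 0.0]
wrist_force: [0.2, -0.1, -0.4]
width: 0.0554
grip_force: 0.0
```

```bash
python3 - <<'E'
from h import *
go(.6645,.0765,.07,-.163)
E
```

```text
t 13.6 pos [0.6628 0.0765 0.0957] shift [-1.8  0.3 25.7] turn [-0.0005 -0.003  -0.0016] w 0.0554 F [ 0.2 -0.1 -0.4] grip 0.0
```

servo_tool:
  deltas:
    - [[-1, 0, 10], [0, 0, 0], 0.3]
    - [[0, 0, 10], [0, 0, 0], 0.3]
    - [[0, 0, 5], [0, 0, 0], 0.3]
    - [[0, 0, 0], [0, 0, 0], 0.3]
    - [[0, 0, 0], [0, 0, 0], -0.2]
    - [[0, 0, 0], [0, 0, 0], -0.6]
    - [[0, 0, 0], [0, 0, 0], -1]
    - [[0, 0, 0], [0, 0, 0], -1]
    - [[0, 0, 0], [0, 0, 0], -1]
    - [[0, 0, 0], [0, 0, 0], -1]
    - [[0, 0, 0], [0, 0, 0], -1]

```text
t: 14.52
position: [0.6657, 0.0761, 0.0725]
ee_rot: [0.259, 3.13, -0.0]
wrist_force: [-0.8, -0.8, 4.4]
width: 0.0136
grip_force: 58.5
```

servo_tool:
  deltas:
    - [[1, 0, 0], [0, 0, 0], -1]
    - [[2, 0, 0], [0, 0, 0], -1]
    - [[3, 0, 0], [0, 0, 0], -1]
    - [[3, 0, 0], [0, 0, 0], -1]
    - [[3, 0, 0], [0, 0, 0], -1]
    - [[3, 0, 0], [0, 0, 0], -1]
    - [[3, 0, 0], [0, 0, 0], -1]
    - [[3, 0, 0], [0, 0, 0], -1]
    - [[3, 0, 0], [0, 0, 0], -1]
    - [[2, 0, 0], [0, 0, 0], -1]
    - [[1, 0, 0], [0, 0, 0], -1]
    - [[0, 0, 0], [0, 0, 0], -1]
    - [[0, 0, 0], [0, 0, 0], -1]

```text
t: 15.6
position: [0.6387, 0.0805, 0.0724]
ee_rot: [0.259, 3.13, -0.0]
wrist_force: [0.5, -0.5, 5.8]
width: 0.014
grip_force: 58.6
```

servo_tool:
  deltas:
    - [[1, 0, 0], [0, 0, 0], -1]
    - [[1, 0, 0], [0, 0, 0], -1]
    - [[1, 0, 0], [0, 0, 0], -1]
    - [[0.5, 0, 0], [0, 0, 0], -1]
    - [[0, 0, 0], [0, 0, 0], -1]
    - [[0, 0, 0], [0, 0, 0], -1]

```text
t: 16.1
position: [0.6373, 0.0808, 0.0726]
ee_rot: [0.259, 3.126, -0.001]
wrist_force: [6.7, -2.0, 1.6]
width: 0.0135
grip_force: 58.5
```

```bash
python3 - <<'E'
from h import *
go(.636,.081,.07,-.163)
I=robot.read_camera("scene");cv2.imwrite("pics/s5.png",cv2.resize(I[150:270,200:350],None,fx=5,fy=5,interpolation=cv2.INTER_CUBIC))
E
```

```text
t 16.1 pos [0.6373 0.0808 0.0726] shift [ 1.4 -0.   2.5] turn [ 0.      0.0047 -0.0021] w 0.0135 F [ 6.7 -2.   1.6] grip 58.5
```

View pics/s5.png

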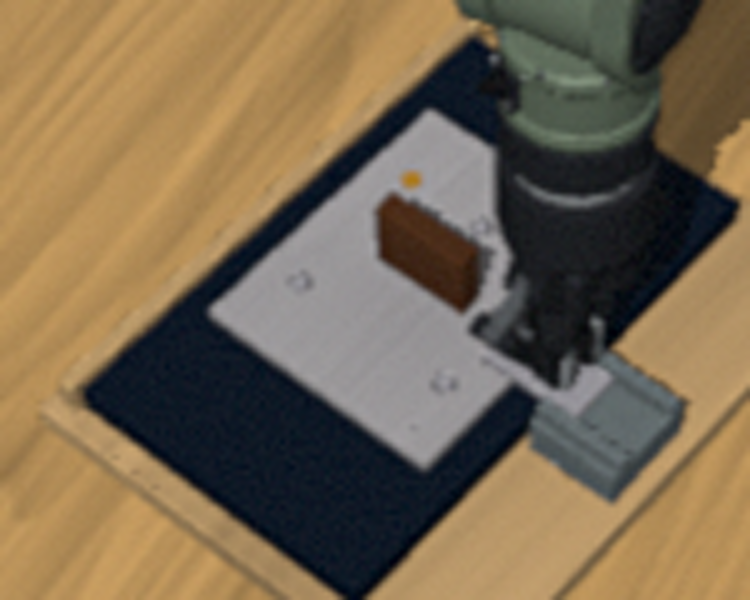

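The tongue now covers the template's edge at crop (500,350), and the resistance is rising as it nears its stop. One more small push, then release.

servo_tool:
  deltas:
    - [[1, 0, 0], [0, 0, 0], -1]
    - [[1, 0, 0], [0, 0, 0], -1]
    - [[0, 0, 0], [0, 0, 0], -1]
    - [[0, 0, 0], [0, 0, 0], -1]

```text
t: 16.48
position: [0.6373, 0.0808, 0.0726]
ee_rot: [0.259, 3.123, -0.001]
wrist_force: [10.9, -2.9, -2.0]
width: 0.0141
grip_force: 58.6
```

servo_tool:
  deltas:
    - [[-1.5, 0, 0], [0, 0, 0], -1]
    - [[0, 0, 0], [0, 0, -0.0], -0.6]
    - [[0, 0, 0], [0, 0, 0], -0.2]
    - [[0, 0, 0], [0, 0, 0], 0.2]
    - [[0, 0, 0], [0, 0, 0], 0.3]
    - [[0, 0, 0], [0, 0, 0], 0.3]
    - [[0, 0, 0], [0, 0, 0], 0.3]
    - [[0, 0, -5], [0, 0, 0], 0.3]
    - [[0, 0, -20], [0, 0, 0], 0.3]
    - [[0, 0, -30], [0, 0, 0], 0.3]
    - [[0, 0, -30], [0, 0, 0], 0.3]
    - [[0, 0, -20], [0, 0, 0], 0.3]
    - [[20, 20, -10], [0, 0, 0], 0.3]
    - [[40, 0, 0], [0, 0, 0], 0.3]
    - [[40, 0, 0], [0, 0, 0], 0.3]
    - [[40, 0, 0], [0, 0, 0], 0.3]
    - [[40, 0, 0], [0, 0, 0], 0.3]
    - [[20, 0, 0], [0, 0, 0], 0.3]
    - [[0, 0, 0], [0, 0, 0], 0.3]
    - [[0, 0, 0], [0, 0, 0], 0.3]

```text
t: 18.15
position: [0.4402, 0.1341, 0.1876]
ee_rot: [0.257, 3.13, 0.0]
wrist_force: [0.3, 0.0, 0.1]
width: 0.0556
grip_force: 0.0
```

```bash
python3 - <<'E'
from h import *
go(.636,.081,.07,-.163)
I=robot.read_camera("scene");cv2.imwrite("pics/s6.png",cv2.resize(I[150:270,200:350],None,fx=5,fy=5,interpolation=cv2.INTER_CUBIC))
red=(I[...,2]>150)&(I[...,1]<60);red[:150]=False
b=blobs(red,3,300);print(b); 
d=cast("scene",[b[0][0]],.068)-cast("scene",[[320.1,223.9]],.068);print("knob travel",d,np.linalg.norm(d))
E
```

```text
t 18.15 pos [0.4402 0.1341 0.1876] shift [-201.6  -20.5  117.9] turn [ 0.0003  0.0014 -0.0009] w 0.0556 F [0.3 0.  0.1] grip 0.0
[([311.5, 218.0], 18)]
knob travel [[-0.02771735  0.00482533  0.        ]] 0.028134232887015942
```

View pics/s6.png

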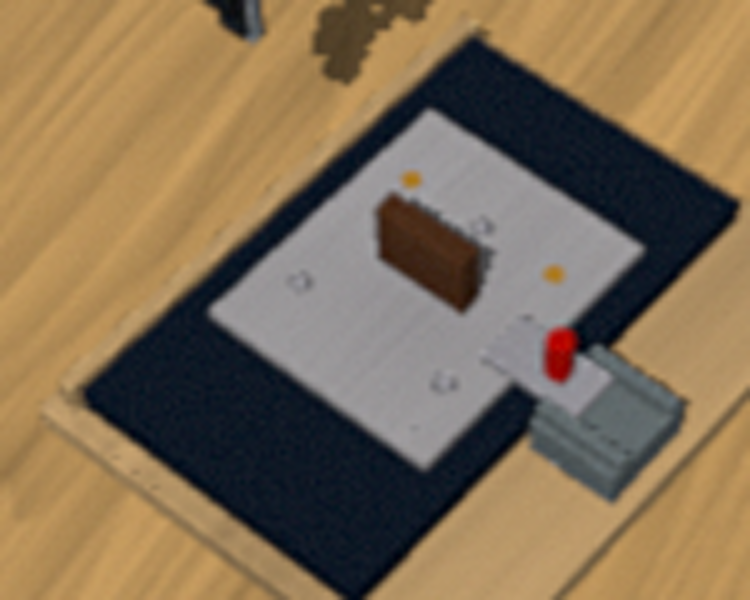

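The template is flat, with dowels in all three holes. The tongue is home over its edge, and the knob has moved about 28 to 30 mm, up to its stop. The gripper is clear.

```bash
python3 -c "
from cell import robot
print(robot.hand_in())"
```

```text
the job is handed in; nothing more can be done
None
```

The template is seated flat on all three dowels, the catch is slid home to its stop over the template's edge, the gripper is clear, and the job was handed in at about 18 s; hand-in returned no verdict.

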